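# Lock the mixer shaft with its slotted disc and lock bar

### The arm

A 6-joint arm with a two-finger parallel gripper is mounted at the origin on the work surface. World frame = base frame: x ahead of the robot, y to its left, z up, the work surface at z = 0. Lengths are in m, angles in rad, forces in N, time in s.
With the tool pointing down it reaches from about 0.225 to 0.725 m from the base axis. Payload 3.1 kg.
Tool frame: the origin (TCP) lies where the fingers leave the gripper's body, on its centre line; the fingertips stand 73 mm ahead of it and the grasp point (between the pads) lies 54 mm ahead of it; z points along the fingers, y is the line along which they close (so a half turn about z gives the same grasp; the last joint's range is limited). The gripper opens to 85 mm and grips with 20 to 120 N. Pads are 22 mm wide; open, the fingers measure 114 mm over their backs; the gripper's body (76 mm by 85 mm) begins 54 mm behind the grasp point. The pads swing forward as they close: fully open they stand 13 mm farther back than shut.
Start: joints at [-1.383, 0.048, 0.099, 1.622, 0, 1.443], TCP at [0.163, -0.499, 0.304] pointing down, gripper open.
Joint ranges: [-2.91, 2.91], [-0.99, 1.94], [-1.21, 1.42], [-2.12, 2.29], [-1.49, 1.47], [-3.14, 3.14]. Speed limits (rad/s): [2.79, 2.79, 3.14, 3.14, 3.14, 3.14].

### API

Orientations are given as a unit quaternion [x, y, z, w].
In Python, from bench import ctrl, eyes gives the robot as it stands.
- The arm moves only by the tool jog_arm, never from a script. Its argument "targets" is a list of rows, each a list of 3 entries, a list of its own where there are three numbers: the shift along the tool's x, y, z in cm, then the turn, a rotation vector about the tool's x, y, z in rad, then the finger opening in cm, from 0 to 8.54. In form: [[[tx, ty, tz], [rx, ry, rz], jaw], ...]. A call has 1 to 5 rows; each row is the pose to reach, as a shift and turn from the pose commanded when the call began, along the tool's axes at that moment; what a row does not reach only later rows make up. A row lasts 1/12 s, in which the tool goes at most 41.7 mm and 7.16 degrees, less where a joint would pass 70% of its speed; a pose out of reach is approached as far as the arm can. A call with a gripper value outside its range is refused whole. The fingers move at their own pace and stop on an object; "squeeze" is the grip in N (left out, the last holds). Time passes only in rows, so rows that repeat a pose let the fingers close. It gives the time, the measured TCP pose, the force, the opening and the grip force at its end, in the units of the state.
- ctrl.get_state(): the state, without advancing time (a new reading comes with each control period).
- eyes.grab_frame(name): name is "scene" or "top" or "wrist"; returns (picture, depth): 420x560x3 uint8, red, green, blue; 420x560 float32, m along the optical axis (not along the pixel's ray), 0 where there is no reading.
- eyes.calibration(name): a dict with "fx", "fy", "cx", "cy" (pixels), "xyz" and "attitude" of the camera in the world; the wrist camera has in their place "T_tool_cam" (4x4, takes a point from camera to tool coordinates, whose origin is the TCP and whose axes are the flange's). Camera axes: x right, y up, looking along -z (the intrinsics and any distortion apply to the point x, -y, -z); pixel columns grow to the right and rows downward; lengths in m; the calibration is good to about 2 mm. A picture is of the moment at which its call begins: read the wrist's pose just before it. calibration takes no time and is no camera call.
- ctrl.job_done(): hands the job in; it is judged then, once.
Trained networks look in the newest picture that a camera, given by its name, has taken for a name from the list of things; names that differ only in an ending like _2 or _b are one class to them, and where a whole thing is asked for, a point or a joint stands for the part that bears it (a point fixed in the world has none). Each returns a list of dicts, best first, with "confidence" (0 to 1); they miss things now and then, are a little off and sometimes report something else, mostly with a low value. They report only what shows in the picture. A call takes as long as a camera call. They do not tell look-alikes from the thing itself.
- eyes.find_in(camera, thing): "box" ([left, top, width, height] in pixels, round what is visible of it).
The state is a dict: "t": time; "qpos": joint angles; "qd": joint speeds; "effort": joint torques, N m; "tool_pos": TCP position; "ee_rot": TCP orientation; "wrist_force": force on the tool from outside, world axes, zero at the start; "wrist_torque": the same for the moment, N m; "finger_gap": finger opening in m; "grasp_force": force on a finger pad.
Only numpy, scipy, OpenCV 4.12 (cv2) and the standard library are available. Lean on these libraries where they do the work, as an engineer would, in place of code of your own. Each camera call takes 0.05 s, during which the arm holds its last target. There are 200 camera calls.

### The job

Lock the mixer's stub shaft for a blade change: push the upright stud on the locking disc round until the disc's slot faces the lock bar, then push the bar by its tab fully home into the slot, and draw back clear. This is all pushing with the fingertips or the outside of the fingers, nothing needs gripping: do not lift the bar, and leave the other things on the bench where they are.

Things in the scene. Friction and masses are not known exactly. Their poses are not given: they have to be found in the camera images.
- station: shaft-lock station fixed to the bench: blue base plate 170 x 320 x 12 mm (its own x, y, z); origin at the centre of its underside, on the bench, z up. The vertical disc axis stands at its y = +78 mm, x = 0. From there the bar guide runs in the -y direction: a dark steel tunnel 33 mm wide, top at z = 45 mm, from 76 to 146 mm from the disc axis, and behind it a 30 mm wide floor rail (top z = 24 mm) out to 212 mm from the axis
- disc (a joint): turn of the locking disc, rad, growing anticlockwise seen from above; 0 (or any whole turn, 2 pi) = slot faces the lock bar. It turns freely either way, several turns, with a stiff friction (about 0.12 N m, some 2 N at the stud) and stays where it is left. Flat steel disc, 140 mm across, 12 mm thick, underside z = 25 mm, top z = 37 mm, one slot in the rim. Hub in its middle: 32 mm across up to z = 57 mm, with a 18 mm shaft end up to z = 65 mm
- slot_mouth (a point): middle of the slot's mouth on the disc's rim, 70 mm from the disc axis, z = 31 mm. The slot is radial, 20 mm wide with its mouth flared to 34 mm over the outer 13 mm, and its bottom lies 40 mm from the axis
- slot_seat (a point): point in the middle of the slot, 45 mm from the disc axis, where the tip of the bar's nose comes when the bar is fully home
- stud_top (a point): centre of the top of the dark steel stud that stands on the disc, directly opposite the slot, 54 mm from the disc axis: 16 mm across, from the disc's top (z = 37 mm) up to z = 80 mm. Pushed sideways it turns the disc
- gate (a point): fixed point of the station, 70 mm from the disc axis on the bar's line, z = 31 mm: the slot's mouth must come here
- guide_end (a point): fixed point of the station: centre of the rear end face of the guide tunnel, 146 mm from the disc axis; the tab's front face meets this end face when the bar is fully home
- bar: loose lock bar, aluminium, about 0.25 kg, lying in the guide: 16 mm wide, 14 mm high, with a round nose pointing to the disc (bar's own +y, which is the station's +y within about 2 degrees), and at its tail an upright tab. Origin at the foot of the tab's front face, at the bar's underside (z = 24 mm); the bar reaches 101 mm in +y from it. It starts 42 to 54 mm short of home, its nose clear of the disc, and slides with about 2 N; the disc blocks it unless the slot is in line
- bar_nose (a point): tip of the bar's nose at mid height (z = 31 mm), 101 mm ahead of the bar's origin
- tab_top (a point): centre of the top of the bar's tab, z = 84 mm; the tab is 36 mm wide (across the bar), 10 mm thick, 60 mm high; its rear face, to be pushed towards the disc, lies 5 mm behind this point
- nut: bystander: loose hexagon nut blank, 24 mm across, 13 mm high, on the base plate beside the guide; origin under its centre
- bushing: bystander: loose brass bushing, 30 mm across, 22 mm high, on the base plate on the guide's other side; origin under its centre
- screwdriver: bystander: screwdriver with red handle, 180 mm long, under 40 mm high, lying in front of the station; its length is its x axis
- blade: bystander: toothed mixer blade, 85 mm across, 18 mm high, lying behind the station; origin under its centre
- pot: bystander: open blue pot, 110 mm across without its two side handles, 75 mm high; origin under its centre
- jar: bystander: white jar, 60 mm across, 100 mm high; origin under its centre
- can: bystander: aluminium can, 52 mm across, 140 mm high; origin under its centre
Things that resemble listed ones, but are neither listed nor needed, are in the scene too. What is shaped like the bar but orange or yellow is not meant.

How it is judged:
By the outcome, as a careful person would: the job done as asked, in the order asked, and still so for the second after the job is handed in, with the robot touching nothing.
It also fails if it takes over 51 s, if anything falls off the work surface, if the arm or the gripper's body presses on something with over 40 N, if the wrist force passes 120 N, or if a joint passes its speed limit or range.

## Working session

There is one attempt and no reset: what is moved stays moved. The work goes in short steps, Python scripts to look and compute and a tool call to move; the robot and the scene stay as the last step left them, time stands still between calls to the robot, and variables do not carry over. Pictures are saved under pics/ and viewed, at most 10 in all, crops included, and the job is handed in when it is done.

Besides the shell and the picture viewer there is one more tool, called after "Call:" as name(argument=value, ...) on one line, values as JSON. jog_arm: Moves the arm, as the interface text tells. Its arguments: {"type":"object","properties":{"targets":{"type":"array","items":{"type":"array"}},"squeeze":{"type":"number"}},"required":["targets"]}

```bash
mkdir -p pics; cat > h.py <<'E'
import numpy as np, cv2
from scipy.spatial.transform import Rotation as R
from bench import ctrl, eyes
def cloud(name, depth):
    c=eyes.calibration(name); h,w=depth.shape
    u,v=np.meshgrid(np.arange(w),np.arange(h))
    p=np.stack([(u-c['cx'])/c['fx']*depth,-(v-c['cy'])/c['fy']*depth,-depth],-1)
    if 'xyz' in c:
        a=np.array(c['attitude']); M=R.from_quat(a).as_matrix() if a.size==4 else a.reshape(3,3)
        return p@M.T+np.array(c['xyz'])
    s=ctrl.get_state(); T=np.array(c['T_tool_cam']); p=p@T[:3,:3].T+T[:3,3]
    return p@R.from_quat(s['ee_rot']).as_matrix().T+s['tool_pos']
E
python3 - <<'E'
from h import *
for n in ['top','scene']:
    im,d=eyes.grab_frame(n); cv2.imwrite(f'pics/{n}0.png',im[:,:,::-1]); np.save(f'{n}_d.npy',d); np.save(f'{n}_i.npy',im)
    print({k:v for k,v in eyes.calibration(n).items()})
    P=cloud(n,d)
    for t in ['station','disc','stud_top','bar','tab_top','nut','bushing']:
        for r in eyes.find_in(n,t)[:3]:
            b=r['box']; q=P[int(b[1]+b[3]/2),int(b[0]+b[2]/2)]
            print(n,t,np.round(b),round(r['confidence'],2),q.round(3))
print(ctrl.get_state())
E
```

```text
{'fx': 414.47814461896075, 'fy': 414.47814461896075, 'cx': 271.1265039937849, 'cy': 210.68601414538625, 'xyz': array([0.28578384, 0.0088828 , 1.28854898]), 'attitude': array([ 0.05287163, -0.06611413, -0.69389684,  0.7150809 ])}
top station [193. 149. 118.  91.] 0.87 [0.551 0.052 0.026]
top disc [206. 159.  45.  45.] 0.96 [0.581 0.122 0.067]
top disc [195. 220.  57.  28.] 0.63 [0.424 0.133 0.023]
top disc [258. 217.   9.   8.] 0.38 [0.473 0.016 0.009]
top stud_top [206. 159.  40.  46.] 0.97 [0.58  0.131 0.068]
top bar [314. 258.  36.  23.] 0.8 [ 0.328 -0.199  0.018]
top bar [270. 199.  20.  19.] 0.69 [ 0.508 -0.035  0.038]
top bar [190. 151. 117.  92.] 0.61 [0.541 0.061 0.043]
top tab_top [269. 204.  18.   9.] 0.71 [ 0.507 -0.032  0.041]
top tab_top [330. 195.  13.  32.] 0.67 [ 0.51  -0.217  0.003]
top bushing [257. 218.   5.   7.] 0.51 [0.469 0.025 0.014]
top bushing [192. 151. 114.  91.] 0.2 [0.542 0.058 0.041]
{'fx': 411.1787277745466, 'fy': 411.1787277745466, 'cx': 291.8049952726676, 'cy': 215.01495828280054, 'xyz': array([1.22042676, 0.40154052, 0.69217882]), 'attitude': array([
[... 739 characters left out ...]
': array([-1.38280742e+00,  4.79546143e-02,  9.92090629e-02,  1.62200902e+00,
       -9.91371723e-06,  1.44298543e+00]), 'qd': array([ 2.84238512e-03,  1.67666773e-04,  4.64277012e-04, -9.67438115e-06,
        8.35062919e-04, -1.25808604e-03]), 'effort': array([-3.26624104e-05, -3.38589048e+01,  3.20125008e+01,  7.78696103e-04,
       -1.24585313e-04,  2.82177481e-06]), 'tool_pos': array([ 0.16303097, -0.49903309,  0.30393974]), 'ee_rot': array([ 9.87559690e-01,  1.57244579e-01, -4.32652528e-06,  2.10172159e-05]), 'wrist_force': array([-0.17991236,  0.4601365 ,  0.42216374]), 'wrist_torque': array([-0.00835624, -0.03132575,  0.06350903]), 'grasp_force': 0.0, 'finger_gap': 0.0854111106120563}
```

```bash
python3 - <<'E'
import cv2
a=cv2.imread('pics/top0.png')[130:290,170:370]; cv2.imwrite('pics/topc.png',cv2.resize(a,(750,600),interpolation=2))
b=cv2.imread('pics/scene0.png')[150:330,190:400]; cv2.imwrite('pics/scenec.png',cv2.resize(b,(700,600),interpolation=2))
E
```

```text
(no output)
```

View pics/topc.png

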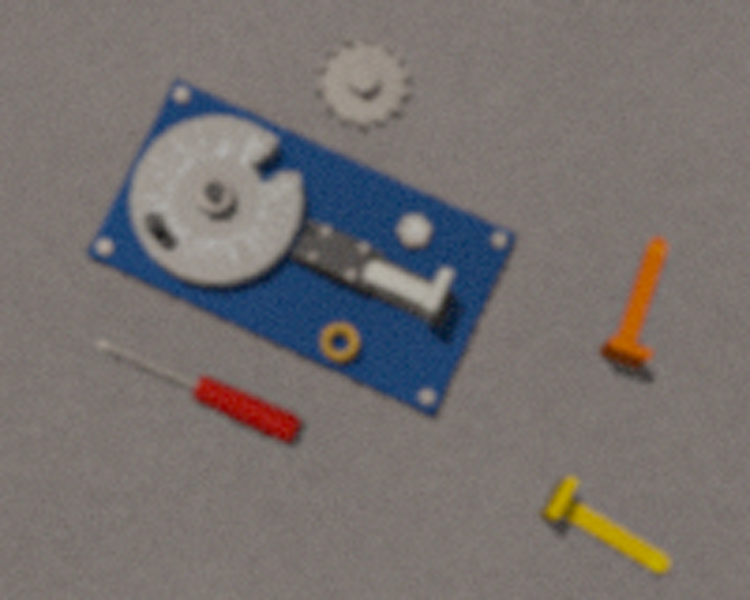

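View pics/scenec.png

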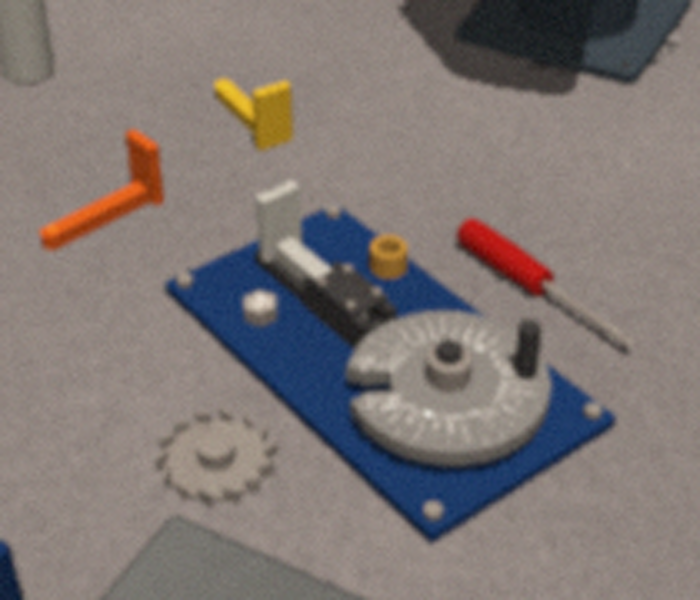

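View pics/top0.png

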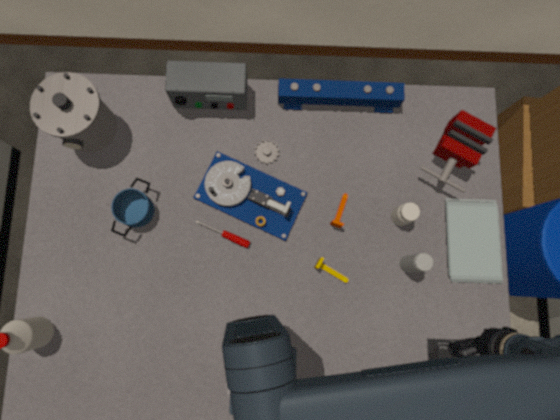

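```bash
cat >> h.py <<'E'
def hit(name,uv,z,st=None):
    """pixels -> world points at height z"""
    c=eyes.calibration(name); uv=np.atleast_2d(uv).astype(float)
    d=np.stack([(uv[:,0]-c['cx'])/c['fx'],-(uv[:,1]-c['cy'])/c['fy'],-np.ones(len(uv))],-1)
    if 'xyz' in c: M=R.from_quat(c['attitude']).as_matrix(); o=np.array(c['xyz'])
    else:
        s=st or ctrl.get_state(); T=np.array(c['T_tool_cam']); W=R.from_quat(s['ee_rot']).as_matrix()
        M=W@T[:3,:3]; o=W@T[:3,3]+s['tool_pos']
    d=d@M.T; return (o+d*((z-o[2])/d[:,2])[:,None])[:,:2]
def plate(name,im,st=None,box=None):
    hsv=cv2.cvtColor(im,cv2.COLOR_RGB2HSV); m=cv2.inRange(hsv,(100,110,50),(125,255,255))
    n,l,s,c=cv2.connectedComponentsWithStats(m)
    if box is not None:
        k=[i for i in range(1,n) if box[0]<c[i][0]<box[2] and box[1]<c[i][1]<box[3]]
    else: k=range(1,n)
    i=max(k,key=lambda i:s[i][4]); v,u=np.where(l==i)
    hull=cv2.convexHull(np.stack([u,v],-1).astype(np.int32))[:,0]
    P=hit(name,hull,0.012,st); (c0,sz,a)=cv2.minAreaRect((P*1000).astype(np.float32))
    bp=cv2.boxPoints((c0,sz,a)); e=[bp[1]-bp[0],bp[2]-bp[1]]; e=max(e,key=np.linalg.norm)
    return np.array(c0)/1000,sz,e/np.linalg.norm(e)
E
python3 - <<'E'
from h import *
im=np.load('top_i.npy'); c,sz,e=plate('top',im,box=(190,145,320,250)); e=e*np.sign(e[1])
print('plate',c,sz,e,'yaw',np.arctan2(-e[0],e[1]))
ax=c+.078*e; print('axis',ax)
print('hub from image',hit('top',[[170+215/3.75,130+195/3.75]],.065),'stud',hit('top',[[170+160/3.75,130+230/3.75]],.06))
c2=eyes.calibration('wrist'); print(c2)
s=ctrl.get_state(); W=R.from_quat(s['ee_rot']).as_matrix()
print(W, (W.T@(np.array([c[0],c[1],.38])-s['tool_pos']))*100)
E
```

```text
plate [0.55114734 0.05485435] (316.3624572753906, 166.587646484375) [0.39796072 0.91740245] yaw -0.4092929
axis [0.58218828 0.12641175]
hub from image [[0.57796125 0.12371528]] stud [[0.54875745 0.16706193]]
{'fx': 367.8271154390357, 'fy': 367.8271154390357, 'cx': 274.49851599978723, 'cy': 208.8729677591605, 'T_tool_cam': array([[-1.28456995e-03,  9.58570645e-01,  2.84852012e-01,
         7.21016779e-02],
       [ 9.99998599e-01,  9.25739202e-04,  1.39434411e-03,
         1.91447899e-04],
       [ 1.07287866e-03,  2.84853404e-01, -9.58570491e-01,
        -7.04016486e-02],
       [ 0.00000000e+00,  0.00000000e+00,  0.00000000e+00,
         1.00000000e+00]])}
[[ 9.50548285e-01  3.10576815e-01 -1.93571740e-06]
 [ 3.10576815e-01 -9.50548284e-01 -4.28721558e-05]
 [-1.51550905e-05  4.01508652e-05 -9.99999999e-01]] [ 54.09467964 -40.59537595  -7.60847565]
```

Call:
jog_arm(targets=[[[56, -43, 2.4], [0, 0, -0.85], 0], [[56, -43, 2.4], [0, 0, -0.85], 0], [[56, -43, 2.4], [0, 0, -0.85], 0], [[56, -43, 2.4], [0, 0, -0.85], 0], [[56, -43, 2.4], [0, 0, -0.85], 0]], squeeze=20)

```text
t: 1.22
tool_pos: [0.2812, -0.3257, 0.2969]
ee_rot: [0.89, 0.455, 0.0, 0.0]
wrist_force: [0.5, 0.3, 0.6]
finger_gap: 0.0255
grasp_force: 0.0
```

Call:
jog_arm(targets=[[[49, -1, 1.7], [0, 0, -0.2], 0], [[49, -1, 1.7], [0, 0, -0.2], 0], [[49, -1, 1.7], [0, 0, -0.2], 0], [[49, -1, 1.7], [0, 0, -0.2], 0], [[49, -1, 1.7], [0, 0, -0.2], 0]])

```text
t: 1.63
tool_pos: [0.4006, -0.1546, 0.2899]
ee_rot: [0.842, 0.54, 0.0, 0.001]
wrist_force: [0.5, -1.3, 0.5]
finger_gap: -0.0004
grasp_force: 0.0
```

```bash
cat >> h.py <<'E'
def go(x,y,z,yaw):
    s=ctrl.get_state(); W=R.from_quat(s['ee_rot']).as_matrix()
    print('shift cm',((W.T@(np.array([x,y,z])-s['tool_pos']))*100).round(2),'turn',-(yaw-np.arctan2(W[1,0],W[0,0])).round(3),'W22',W[2].round(3))
E
python3 -c "
from h import *
go(.563,.082,.28,1.161)"
```

```text
shift cm [28.28  4.89  0.99] turn -0.02 W22 [-0.     0.001 -1.   ]
```

Call:
jog_arm(targets=[[[28, 5, 1], [0, 0, -0.02], 0], [[28, 5, 1], [0, 0, -0.02], 0], [[28, 5, 1], [0, 0, -0.02], 0], [[28, 5, 1], [0, 0, -0.02], 0], [[28, 5, 1], [0, 0, -0.02], 0]])

```text
t: 2.05
tool_pos: [0.5194, 0.0167, 0.2824]
ee_rot: [0.836, 0.549, 0.0, 0.0]
wrist_force: [0.9, -1.2, 0.8]
finger_gap: -0.0003
grasp_force: 0.0
```

```bash
python3 -c "
from h import *
go(.563,.082,.28,1.161)"
```

```text
shift cm [7.73 1.4  0.25] turn 0.0 W22 [ 0.     0.001 -1.   ]
```

Call:
jog_arm(targets=[[[4, 0.7, 0.2], [0, 0, 0], 0], [[7.5, 1.4, 0.2], [0, 0, 0], 0], [[7.5, 1.4, 0.2], [0, 0, 0], 0], [[7.5, 1.4, 0.2], [0, 0, 0], 0], [[7.5, 1.4, 0.2], [0, 0, 0], 0]])

```text
t: 2.47
tool_pos: [0.561, 0.0776, 0.2801]
ee_rot: [0.836, 0.549, -0.001, -0.0]
wrist_force: [-0.2, -0.2, 0.2]
finger_gap: -0.0002
grasp_force: 0.0
```

```bash
python3 - <<'E'
from h import *
st=ctrl.get_state(); im,d=eyes.grab_frame('wrist'); cv2.imwrite('pics/w1.png',im[:,:,::-1]); np.save('w1d.npy',d);np.save('w1i.npy',im)
print(st['tool_pos'],plate('wrist',im,st))
for t in ['disc','stud_top','slot_mouth','bar','tab_top','bar_nose','guide_end']:
    for r in eyes.find_in('wrist',t)[:2]: print(t,np.round(r['box']),round(r['confidence'],2))
E
```

```text
[0.5610217  0.07763733 0.28008634] (array([0.55782764, 0.0711534 ]), (287.18597412109375, 168.7615966796875), array([0.3989807 , 0.91695935], dtype=float32))
stud_top [190.  25. 170. 176.] 0.61
slot_mouth [191.  30. 170. 172.] 0.55
bar [268. 361.   9.   4.] 0.49
tab_top [270. 357.  11.  11.] 0.53
bar_nose [270. 357.  12.  10.] 0.6
guide_end [176.  16. 202. 302.] 0.75
```

View pics/w1.png

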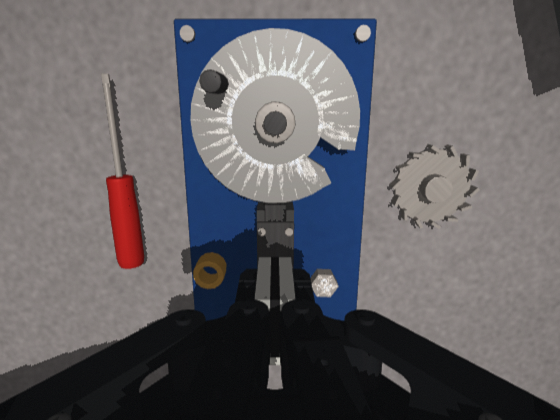

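The wrist view shows the disc hub at (275,122), the stud top at (211,80) on its left, and the slot opening at lower right (~342,165). The white/grey bar lies in the guide (275,240), and its tab is under the gripper. Three things are bar-shaped: white (top 282,205), orange (340,210) and yellow (333,270). Only the white one lies in the guide, so it is the bar, and the crop above confirms it.

```bash
cat >> h.py <<'E'
AX=None
E
python3 - <<'E'
from h import *
im=np.load('w1i.npy'); st=ctrl.get_state()
h=hit('wrist',[[275,123]],.065,st)[0]; s=hit('wrist',[[211,80]],.080,st)[0]
m=hit('wrist',[[355,150],[330,183]],.037,st)
# disc outline fit at z=.037
pts=hit('wrist',[[275,28],[192,115],[359,115],[205,165],[275,202],[230,40],[330,52]],.037,st)
A=np.c_[2*pts,np.ones(len(pts))]; x=np.linalg.lstsq(A,(pts**2).sum(1),rcond=None)[0]; r=np.sqrt(x[2]+x[0]**2+x[1]**2)
print('hub',h,'disc fit',x[:2],r)
c,sz,e=plate('wrist',im,st); e=e*np.sign(e[1]); ex=np.array([e[1],-e[0]])
far=c+e*sz[0]/2; ax=far-e*.082 if sz[0]<1 else c+e*(sz[0]/2000-.082)
print('axis from plate',ax)
b=hit('wrist',[[257,225],[294,225]],.045,st); print('guide mid in st', [( (q-h)@ex,(q-h)@e) for q in b])
for n,p in [('stud',s-h),('slot',m.mean(0)-h)]: 
    print(n,'st xy',p@ex,p@e,'len',np.linalg.norm(p),'ang',np.degrees(np.arctan2(p@ex,p@e)))
P=cloud('top',np.load('top_d.npy')); sel=(P[...,2]>.06)&(P[...,2]<.1)&(abs(P[...,0]-.51)<.05)&(abs(P[...,1]+.04)<.04)
q=P[sel]; print('tab',len(q),[((t-h)@ex,(t-h)@e) for t in [q[:,:2].mean(0)]],q.mean(0), ((q[:,:2]-h)@e).min(), ((q[:,:2]-h)@e).max())
E
```

```text
hub [0.5833454  0.12768105] disc fit [0.58308531 0.12794531] 0.06984671550386683
axis from plate [0.58304694 0.12725224]
guide mid in st [(np.float64(-0.015766291076900325), np.float64(-0.08867247711889592)), (np.float64(0.01677147141999987), np.float64(-0.08868305001358896))]
stud st xy -0.04460270101961188 0.030098429741109295 len 0.053808147961107826 ang -55.98805782680901
slot st xy 0.05807625625790698 -0.03839099399252941 len 0.06961839261204582 ang 123.46648076983392
tab 46 [(np.float64(0.0001335207603781195), np.float64(-0.20080926690983095))] [ 0.50297697 -0.05634422  0.08298745] -0.2055594633510643 -0.19595622910154192
```

```bash
cat >> h.py <<'E'
AX=np.array([.5831,.1277]); E=np.array([.399,.917]); EX=np.array([.917,-.399])
def gs(x,y,z):
    p=AX+x*EX+y*E; s=ctrl.get_state(); q=s['tool_pos'][:2]-AX; print('now st',(q@EX).round(4),(q@E).round(4),s['tool_pos'][2].round(4)); go(p[0],p[1],z,1.1605)
E
python3 -c "
from h import *
gs(-.082,.030,.118)"
```

```text
now st 0.0001 -0.0552 0.2807
shift cm [ 8.51 -8.22 16.27] turn -0.001 W22 [ 0.     0.001 -1.   ]
```

Call:
jog_arm(targets=[[[3, -2.8, 0], [0, 0, 0], 0], [[5.8, -5.5, 0.5], [0, 0, 0], 0], [[8.5, -8.2, 1], [0, 0, 0], 0], [[8.5, -8.2, 4], [0, 0, 0], 0], [[8.5, -8.2, 8], [0, 0, 0], 0]])

```text
t: 3.28
tool_pos: [0.5219, 0.191, 0.2045]
ee_rot: [0.835, 0.55, 0.005, 0.002]
wrist_force: [1.1, -0.4, 0.2]
finger_gap: 0.0002
grasp_force: 0.0
```

Call:
jog_arm(targets=[[[0, 0, 4], [0, 0, 0], 0], [[0, 0, 7], [0, 0, 0], 0], [[0, 0, 8.2], [0, 0, 0], 0], [[0, 0, 8.2], [0, 0, 0], 0]])

```text
t: 3.62
tool_pos: [0.517, 0.1875, 0.1141]
ee_rot: [0.836, 0.548, -0.004, -0.001]
wrist_force: [-0.4, -0.8, 0.0]
finger_gap: -0.0001
grasp_force: 0.0
```

```bash
python3 -c "
from h import *
gs(-.0225,.054,.118)
im,d=eyes.grab_frame('wrist'); cv2.imwrite('pics/w2.png',im[:,:,::-1])"
```

```text
now st -0.0845 0.0285 0.1141
shift cm [ 2.55  6.19 -0.44] turn 0.0 W22 [-0.005 -0.007 -1.   ]
```

View pics/w2.png

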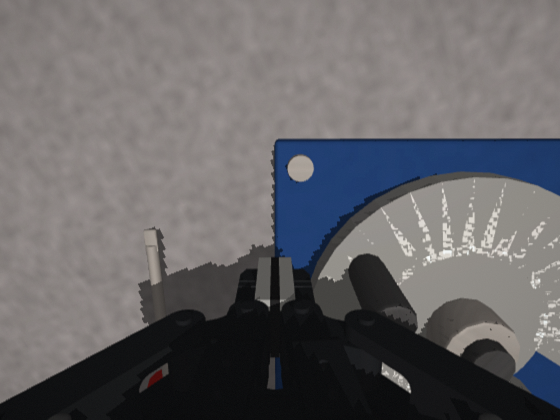

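```bash
python3 - <<'E'
from h import *
im,d=eyes.grab_frame('wrist'); c=eyes.calibration('wrist'); T=np.array(c['T_tool_cam'])
v,u=np.mgrid[:420,:560]
p=np.stack([(u-c['cx'])/c['fx']*d,-(v-c['cy'])/c['fy']*d,-d],-1)@T[:3,:3].T+T[:3,3]
p=p[(d>0)&(abs(p[...,0])<.03)&(p[...,1]<.05)]
for z in np.arange(-.02,.08,.01):
    q=p[(p[:,2]>z)&(p[:,2]<z+.01)]
    if len(q): print(round(z,2),len(q),'y',q[:,1].min().round(4),q[:,1].max().round(4),'x',q[:,0].min().round(4),q[:,0].max().round(4))
E
```

```text
-0.02 5705 y -0.0563 0.0499 x 0.0091 0.0189
-0.01 13208 y -0.0583 0.05 x -0.0012 0.0183
0.0 9107 y -0.0512 0.0499 x -0.0094 0.0178
0.01 9219 y -0.0431 0.0433 x -0.0097 0.0139
0.02 4141 y -0.0362 0.0355 x -0.0125 0.0141
0.03 1905 y -0.02 0.0449 x -0.0116 0.0131
0.04 1596 y -0.0141 0.0444 x -0.0011 0.0117
0.05 1425 y -0.0141 0.0441 x -0.0035 0.0115
0.06 943 y -0.014 0.0443 x -0.0028 0.0115
0.07 2976 y 0.016 0.05 x -0.0258 0.0299
```

Call:
jog_arm(targets=[[[0, 0.5, -1.2], [0, 0, 0], 0], [[0.2, 1.6, -1.2], [0, 0, 0], 0], [[0.6, 2.2, -1.2], [0, 0, 0], 0], [[1.1, 2.7, -1.2], [0, 0, 0], 0], [[1.5, 3.2, -1.2], [0, 0, 0], 0]])

```text
t: 4.13
tool_pos: [0.5557, 0.194, 0.1355]
ee_rot: [0.835, 0.55, 0.004, -0.005]
wrist_force: [-6.8, 9.4, 4.4]
finger_gap: -0.0004
grasp_force: 4.5
```

```bash
python3 -c "
from h import *
gs(-.022,.054,.126)"
```

```text
now st -0.0516 0.0499 0.1355
shift cm [0.39 2.96 0.94] turn 0.003 W22 [ 0.012 -0.003 -1.   ]
```

Call:
jog_arm(targets=[[[0.1, 0.6, 0.4], [0, 0, 0], 0], [[0.2, 1.2, 0.7], [0, 0, 0], 0], [[0.3, 1.8, 0.7], [0, 0, 0], 0], [[0.4, 2.3, 0.7], [0, 0, 0], 0], [[0.4, 2.3, 0.7], [0, 0, 0], 0]])

```text
t: 4.55
tool_pos: [0.5802, 0.1834, 0.125]
ee_rot: [0.836, 0.548, 0.002, 0.001]
wrist_force: [0.0, 0.2, -0.0]
finger_gap: -0.0001
grasp_force: 0.0
```

```bash
python3 - <<'E'
from h import *
gs(-.022,.054,.126)
for n in ['top','scene','wrist']:
    im,d=eyes.grab_frame(n); cv2.imwrite(f'pics/{n}3.png',im[:,:,::-1])
ims=cv2.imread('pics/wrist3.png'); b=cv2.imread('pics/scene3.png')[200:320,230:390]
cv2.imwrite('pics/c3.png',np.hstack([ims,cv2.resize(b,(560,420),interpolation=2)])[:, :].copy() if 0 else cv2.resize(np.hstack([ims,cv2.resize(b,(560,420),interpolation=2)]),(800,300)))
E
```

```text
now st -0.0249 0.0499 0.125
shift cm [ 0.41  0.29 -0.09] turn -0.001 W22 [ 0.001  0.004 -1.   ]
```

View pics/c3.png

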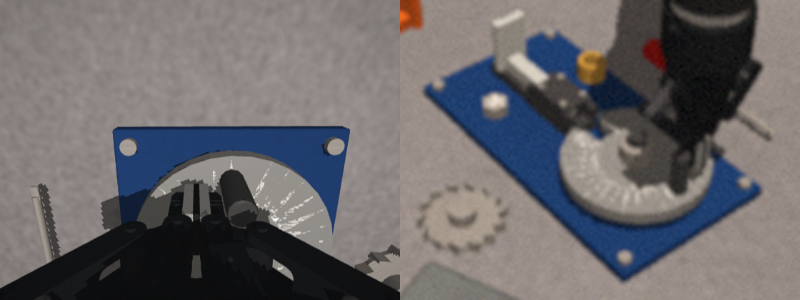

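Call:
jog_arm(targets=[[[0, -2, 0], [0, 0, 0], 0], [[0, -2.5, -3], [0, 0, 0], 0], [[-2, -2.5, -7], [0, 0, 0], 0], [[-5, -1, -11], [0, 0, 0], 0], [[-8, 1, -15], [0, 0, 0], 0]])

```text
t: 5.12
tool_pos: [0.5516, 0.1228, 0.2557]
ee_rot: [0.836, 0.549, -0.0, 0.0]
wrist_force: [0.9, -0.3, -0.7]
finger_gap: 0.0001
grasp_force: 0.0
```

Call:
jog_arm(targets=[[[-1.5, 1, -0.5], [0, 0, 0], 0], [[-2, 1, -0.5], [0, 0, 0], 0], [[-2, 1, -0.5], [0, 0, 0], 0]])

```text
t: 5.37
tool_pos: [0.554, 0.0994, 0.2597]
ee_rot: [0.837, 0.547, 0.0, 0.001]
wrist_force: [0.0, 0.7, -0.6]
finger_gap: -0.0003
grasp_force: 0.0
```

```bash
python3 - <<'E'
from h import *
st=ctrl.get_state(); im,d=eyes.grab_frame('wrist'); cv2.imwrite('pics/w4.png',im[:,:,::-1]); np.save('w4i.npy',im)
gs(0,-.055,.28); print(st['qd'].round(3))
E
```

```text
now st -0.0163 -0.0369 0.2584
shift cm [-1.81  1.63 -2.16] turn -0.001 W22 [-0.    -0.001 -1.   ]
[ 0.036  0.026 -0.038 -0.005  0.023  0.011]
```

View pics/w4.png

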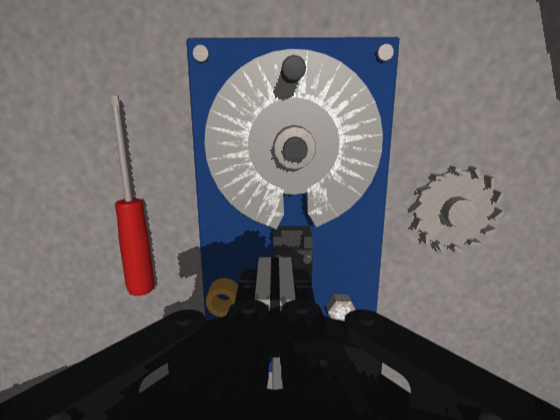

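```bash
python3 - <<'E'
from h import *
im=np.load('w4i.npy'); st=ctrl.get_state()
c,sz,e=plate('wrist',im,st); e=e*np.sign(e[1]); print('e',e)
h=hit('wrist',[[294.5,149.5]],.065,st)[0]; s=hit('wrist',[[293,67.5]],.080,st)[0]
w=hit('wrist',[[284,200],[307,200]],.037,st).mean(0)
print('hub',h,h-AX)
for n,p in [('stud',s-h),('slot',w-h)]: print(n,p@EX,p@E,np.degrees(np.arctan2(p@EX,p@E)), 'rel plate e',np.degrees(np.arctan2(p@np.array([e[1],-e[0]]),p@e)))
cv2.imwrite('pics/w4c.png',cv2.resize(im[30:260,190:400,::-1],None,fx=2.6,fy=2.6,interpolation=2))
E
```

```text
e [0.39706972 0.9177884 ]
hub [0.58117926 0.12971597] [-0.00192074  0.00201597]
stud -0.002412032978524249 0.053632740665780276 -2.575036212677111 rel plate e -2.455600953030916
slot 0.0028333841265557273 -0.04493428481390124 176.39192424144784 rel plate e 176.511359501094
```

View pics/w4c.png

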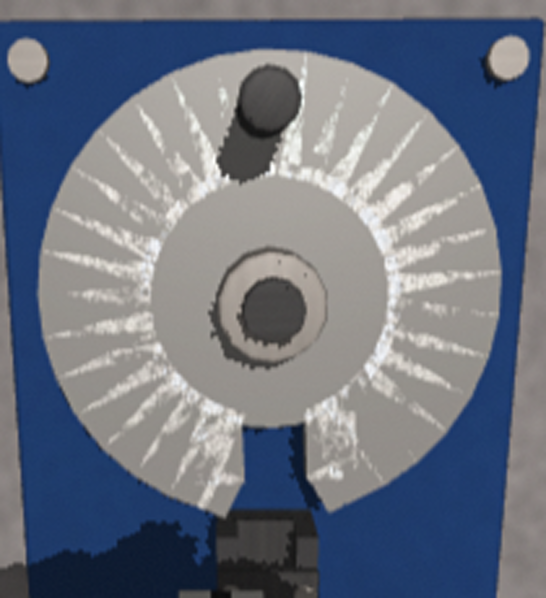

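Call:
jog_arm(targets=[[[4, -1.5, 0], [0, 0, 0], 0], [[7, -2.8, 0], [0, 0, 0], 0], [[8.9, -2.8, 2], [0, 0, 0], 0], [[8.9, -2.8, 6], [0, 0, 0], 0], [[8.9, -2.8, 9], [0, 0, 0], 0]])

```text
t: 5.83
tool_pos: [0.5624, 0.1963, 0.1657]
ee_rot: [0.835, 0.55, -0.001, -0.001]
wrist_force: [-0.2, -0.0, -0.5]
finger_gap: -0.0002
grasp_force: 0.0
```

Call:
jog_arm(targets=[[[0, 0, 2], [0, 0, 0], 0], [[0, 0, 4], [0, 0, 0], 0], [[0, 0, 4.2], [0, 0, 0], 0], [[0, 0, 4.2], [0, 0, 0], 0], [[0, 0, 4.2], [0, 0, 0], 0]])

```text
t: 6.25
tool_pos: [0.5632, 0.1943, 0.127]
ee_rot: [0.836, 0.549, -0.0, -0.0]
wrist_force: [0.4, 0.7, 0.2]
finger_gap: 0.0003
grasp_force: 0.0
```

```bash
python3 -c "
from h import *
gs(-.022,.054,.126)"
```

```text
now st -0.0448 0.0532 0.127
shift cm [0.08 2.28 0.09] turn 0.001 W22 [-0.    -0.001 -1.   ]
```

Call:
jog_arm(targets=[[[0, 0.9, 0], [0, 0, 0], 0], [[0, 1.6, 0], [0, 0, 0], 0], [[0, 1.9, 0], [0, 0, 0], 0], [[0, 2.1, 0], [0, 0, 0], 0], [[0, 2.2, 0], [0, 0, 0], 0]])

```text
t: 6.67
tool_pos: [0.5846, 0.185, 0.1281]
ee_rot: [0.836, 0.548, 0.001, -0.0]
wrist_force: [-2.9, 2.9, 1.8]
finger_gap: -0.0005
grasp_force: 1.2
```

Call:
jog_arm(targets=[[[0, 0, 0], [0, 0, 0], 0], [[0, 0, 0], [0, 0, 0], 0]])

```text
t: 6.83
tool_pos: [0.5842, 0.1846, 0.1272]
ee_rot: [0.836, 0.548, 0.0, 0.0]
wrist_force: [0.3, 0.6, -0.3]
finger_gap: 0.0001
grasp_force: 0.0
```

```bash
python3 -c "
from h import *
gs(-.022,.054,.126)"
```

```text
now st -0.0217 0.0526 0.1272
shift cm [ 0.14 -0.03  0.12] turn -0.0 W22 [-0.     0.001 -1.   ]
```

Call:
jog_arm(targets=[[[0, -2, 0], [0, 0, 0], 0], [[0, -2.5, -3], [0, 0, 0], 0], [[-2, -2.5, -7], [0, 0, 0], 0], [[-5, -1, -11], [0, 0, 0], 0], [[-8, 1, -14], [0, 0, 0], 0]])

```text
t: 7.25
tool_pos: [0.5584, 0.1214, 0.2569]
ee_rot: [0.835, 0.55, 0.001, 0.001]
wrist_force: [1.1, -1.0, 0.2]
finger_gap: -0.0001
grasp_force: 0.0
```

Call:
jog_arm(targets=[[[-2.8, 1.2, -1], [0, 0, 0], 0], [[-2.8, 1.2, -1], [0, 0, 0], 0], [[-2.8, 1.2, -1], [0, 0, 0], 0], [[-2.8, 1.2, -1], [0, 0, 0], 0], [[-2.8, 1.2, -1], [0, 0, 0], 0]])

```text
t: 7.67
tool_pos: [0.5583, 0.0913, 0.2632]
ee_rot: [0.836, 0.549, -0.001, -0.001]
wrist_force: [0.5, 0.2, 0.3]
finger_gap: -0.0003
grasp_force: 0.0
```

```bash
python3 - <<'E'
from h import *
st=ctrl.get_state(); im,d=eyes.grab_frame('wrist'); np.save('w5i.npy',im)
gs(0,-.228,.28); print(st['qd'].round(3))
cv2.imwrite('pics/w5c.png',cv2.resize(im[20:250,160:390,::-1],None,fx=2.6,fy=2.6,interpolation=2))
E
```

```text
now st -0.0083 -0.0431 0.2631
shift cm [-18.49   0.79  -1.67] turn 0.002 W22 [-0.001 -0.003 -1.   ]
[ 0.01   0.005 -0.001  0.    -0.001 -0.002]
```

View pics/w5c.png

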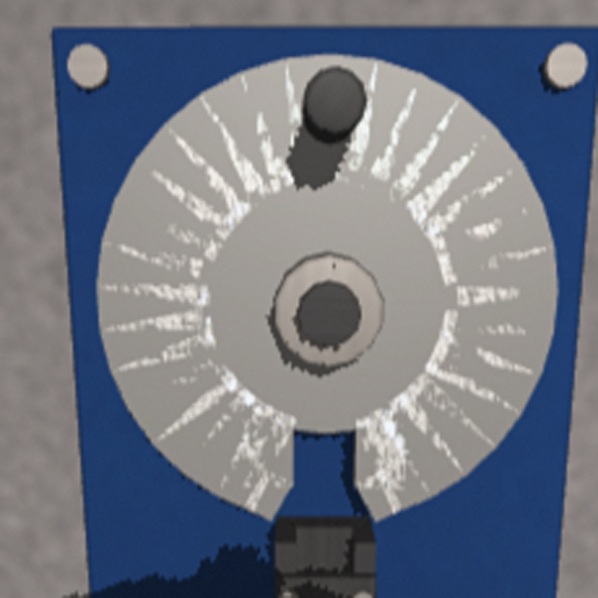

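```bash
python3 - <<'E'
from h import *
im=np.load('w5i.npy'); st=ctrl.get_state()
f=lambda a:np.array(a)/2.6+np.array([160,20])
c,sz,e=plate('wrist',im,st); e=e*np.sign(e[1]); ex=np.array([e[1],-e[0]])
h=hit('wrist',f([[329,315]]),.065,st)[0]; s=hit('wrist',f([[335,103]]),.080,st)[0]
w=hit('wrist',f([[294,475],[356,475]]),.037,st).mean(0); l=hit('wrist',f([[275,521],[377,521]]),.037,st).mean(0)
g=hit('wrist',f([[276,545],[375,545]]),.045,st).mean(0)
print(e,h-AX)
for n,p in [('stud',s-h),('slot',w-h),('lips',l-h),('guide',g-h)]: print(n,p@ex,p@e,np.degrees(np.arctan2(p@ex,p@e)))
E
```

```text
[0.39789215 0.9174322 ] [-0.00045375  0.00042285]
stud 0.0005855386459541715 0.053344579080901594 0.6288838802083054
slot -1.3353761147721086e-05 -0.0539484392429775 -179.9858176779625
lips 0.0004278611824439083 -0.06953861968478024 179.64747171091233
guide 0.00010345457245032796 -0.07497051312465511 179.92093549365944
```

Call:
jog_arm(targets=[[[-4, 0.4, 0], [0, 0, 0], 0], [[-8, 0.8, 0], [0, 0, 0], 0], [[-12, 0.8, 0], [0, 0, 0], 0], [[-16, 0.8, 0], [0, 0, 0], 0], [[-20, 0.8, 0], [0, 0, 0], 0]])

```text
t: 8.13
tool_pos: [0.4855, -0.0962, 0.2635]
ee_rot: [0.835, 0.55, -0.001, -0.001]
wrist_force: [0.1, -0.8, 0.1]
finger_gap: -0.0
grasp_force: 0.0
```

Call:
jog_arm(targets=[[[0, 0, 1], [0, 0, 0], 0], [[0, 0, 4], [0, 0.05, 0], 0], [[0, 0, 8], [0, 0.1, 0], 0], [[0, 0, 10], [0, 0.1, 0], 0], [[0, 0, 10], [0, 0.1, 0], 0]])

```text
t: 8.55
tool_pos: [0.4823, -0.0938, 0.1574]
ee_rot: [0.835, 0.548, 0.038, -0.033]
wrist_force: [-0.9, 1.5, -1.0]
finger_gap: -0.0001
grasp_force: 0.0
```

```bash
python3 - <<'E'
from h import *
gs(0,-.24,.112)
# tab position again, from the top view
im,d=eyes.grab_frame('top'); P=cloud('top',d); q=P[...,:2]-AX; x=q@EX; y=q@E
sel=(P[...,2]>.07)&(P[...,2]<.09)&(abs(x)<.03)&(y>-.23)&(y<-.15); print(sel.sum(), x[sel].mean() if sel.any() else 0, y[sel].min() if sel.any() else 0,y[sel].max() if sel.any() else 0)
E
```

```text
now st -0.004 -0.2433 0.1574
shift cm [-0.12  0.46  4.55] turn -0.001 W22 [ 0.099 -0.014 -0.995]
44 -6.051229087660009e-05 -0.2054095482924837 -0.19586097789831203
```

Call:
jog_arm(targets=[[[0, 0.3, 2], [0, 0, 0], 0], [[-0.1, 0.45, 4], [0, 0, 0], 0], [[-0.1, 0.45, 4.5], [0, 0, 0], 0], [[-0.1, 0.45, 4.5], [0, 0, 0], 0]])

```text
t: 8.93
tool_pos: [0.492, -0.0936, 0.1196]
ee_rot: [0.835, 0.548, 0.041, -0.028]
wrist_force: [0.6, 0.6, 0.3]
finger_gap: 0.0001
grasp_force: 0.0
```

```bash
python3 -c "
from h import *
gs(0,-.1745,.112)"
```

```text
now st 0.0047 -0.2393 0.1196
shift cm [ 6.37 -0.46  1.41] turn 0.002 W22 [ 0.1   -0.002 -0.995]
```

Call:
jog_arm(targets=[[[0.5, -0.4, 0.7], [0, 0, 0], 0], [[1.3, -0.45, 0.9], [0, 0, 0], 0], [[2, -0.45, 1], [0, 0, 0], 0], [[2.7, -0.45, 1], [0, 0, 0], 0], [[3.4, -0.45, 1.1], [0, 0, 0], 0]])

```text
t: 9.35
tool_pos: [0.5026, -0.0604, 0.1133]
ee_rot: [0.835, 0.548, 0.042, -0.027]
wrist_force: [-1.3, -2.7, 0.8]
finger_gap: -0.0001
grasp_force: 1.2
```

```bash
python3 -c "
from h import *
gs(0,-.1745,.112); print(ctrl.get_state()['wrist_force'])"
```

```text
now st 0.0012 -0.2046 0.1133
shift cm [ 2.98 -0.12  0.43] turn 0.001 W22 [ 0.099  0.002 -0.995]
[-1.29231094 -2.66229095  0.81849197]
```

Bar sliding at ~3 N. I'll keep going.

Call:
jog_arm(targets=[[[0.6, -0.1, 0.1], [0, 0, 0], 0], [[1.2, -0.1, 0.2], [0, 0, 0], 0], [[1.7, -0.1, 0.2], [0, 0, 0], 0], [[2.2, -0.1, 0.3], [0, 0, 0], 0], [[2.6, -0.1, 0.3], [0, 0, 0], 0]])

```text
t: 9.77
tool_pos: [0.5116, -0.0359, 0.1118]
ee_rot: [0.835, 0.548, 0.042, -0.028]
wrist_force: [-1.2, -1.1, -0.6]
finger_gap: -0.0002
grasp_force: 0.6
```

```bash
python3 -c "
from h import *
gs(0,-.1745,.112); print(ctrl.get_state()['wrist_force'])"
```

```text
now st -0.0003 -0.1785 0.1118
shift cm [0.4  0.03 0.02] turn 0.0 W22 [ 0.1   -0.    -0.995]
[-1.19332334 -1.06417478 -0.55178651]
```

Call:
jog_arm(targets=[[[0.2, 0, 0], [0, 0, 0], 0], [[0.4, 0, 0], [0, 0, 0], 0], [[0.5, 0, 0], [0, 0, 0], 0], [[0.6, 0, 0.1], [0, 0, 0], 0]])

```text
t: 10.1
tool_pos: [0.5137, -0.0309, 0.1115]
ee_rot: [0.835, 0.548, 0.041, -0.027]
wrist_force: [-2.2, -2.8, 2.2]
finger_gap: 0.0001
grasp_force: 2.1
```

```bash
python3 -c "
from h import *
gs(0,-.1745,.112); print(ctrl.get_state()['wrist_force'])"
```

```text
now st -0.0003 -0.1731 0.1115
shift cm [-0.13  0.03 -0.06] turn 0.0 W22 [ 0.099 -0.    -0.995]
[-2.2387589  -2.79066873  2.16881892]
```

Call:
jog_arm(targets=[[[0.2, 0, 0], [0, 0, 0], 0], [[0.3, 0, 0], [0, 0, 0], 0], [[0.4, 0, 0], [0, 0, 0], 0]])

```text
t: 10.35
tool_pos: [0.5141, -0.0301, 0.1117]
ee_rot: [0.836, 0.547, 0.038, -0.025]
wrist_force: [-5.2, -10.6, 2.2]
finger_gap: 0.0
grasp_force: 6.1
```

```bash
python3 -c "
from h import *
gs(0,-.1745,.112); print(ctrl.get_state()['wrist_force'])"
```

```text
now st -0.0003 -0.1723 0.1117
shift cm [-0.22  0.03 -0.05] turn -0.002 W22 [ 0.091 -0.    -0.996]
[ -5.2123517  -10.61861157   2.19507921]
```

Call:
jog_arm(targets=[[[-1.5, 0, -0.1], [0, 0, 0], 0], [[-4, 0, -0.4], [0, 0, 0], 0], [[-5, 0, -4], [0, -0.05, 0], 0], [[-5, 0, -8], [0, -0.1, 0], 0], [[-7, 0, -12], [0, -0.1, 0], 0]])

```text
t: 10.77
tool_pos: [0.4836, -0.0984, 0.2224]
ee_rot: [0.835, 0.55, 0.0, -0.001]
wrist_force: [1.8, -0.9, 0.2]
finger_gap: 0.0
grasp_force: 0.0
```

Call:
jog_arm(targets=[[[-4, 0, -1], [0, 0, 0], 0], [[-8, 0, -2], [0, 0, 0], 0], [[-8, 0, -2], [0, 0, 0], 0], [[-8, 0, -2], [0, 0, 0], 0]])

```text
t: 11.1
tool_pos: [0.4517, -0.1756, 0.2429]
ee_rot: [0.837, 0.547, 0.001, 0.001]
wrist_force: [-0.2, -0.2, -1.7]
finger_gap: -0.0002
grasp_force: 0.0
```

```bash
python3 - <<'E'
from h import *
gs(0,-.2,.25); print(ctrl.get_state()['wrist_force'])
im,d=eyes.grab_frame('wrist'); P=cloud('wrist',d)
q=P[...,:2]-AX; x=q@EX; y=q@E
sel=(P[...,2]>.08)&(P[...,2]<.09)&(abs(x)<.03)&(y>-.23)&(y<-.1); print('wrist tab',sel.sum(),x[sel].mean(),np.percentile(y[sel],[2,98]))
imt,d=eyes.grab_frame('top'); P=cloud('top',d); q=P[...,:2]-AX; x=q@EX; y=q@E
sel=(P[...,2]>.07)&(P[...,2]<.09)&(abs(x)<.03)&(y>-.23)&(y<-.1); print('top tab',sel.sum(),x[sel].mean(),y[sel].min(),y[sel].max())
s,_=eyes.grab_frame('scene')
a=cv2.resize(im,(400,300)); b=cv2.resize(s[195:315,230:390],(400,300),interpolation=2)
cv2.imwrite('pics/fin.png',cv2.resize(im[:,:,::-1],(784,588)) )
E
```

```text
now st 0.0005 -0.3305 0.2429
shift cm [13.05 -0.1  -0.69] turn -0.004 W22 [ 0.001  0.003 -1.   ]
[-0.20562143 -0.15251465 -1.69262614]<stdin>:5: RuntimeWarning: Mean of empty slice.
  ret = ret.dtype.type(ret / rcount)
Traceback (most recent call last):
IndexError: index -1 is out of bounds for axis 0 with size 0
```

```bash
python3 - <<'E'
from h import *
im,d=eyes.grab_frame('wrist'); print(ctrl.get_state()['qd'].round(3))
out=[]
for n,dd in [('wrist',d),('top',None)]:
    if dd is None: _,dd=eyes.grab_frame(n)
    P=cloud(n,dd); q=P[...,:2]-AX; x=q@EX; y=q@E
    for lo,hi in [(.06,.1)]:
        sel=(P[...,2]>lo)&(P[...,2]<hi)&(abs(x)<.03)&(y>-.23)&(y<-.1)&(dd>0)
        if sel.any(): print(n,'tab',sel.sum(),x[sel].mean(),np.percentile(y[sel],[0,3,50,97,100]),np.median(P[...,2][sel]))
s,_=eyes.grab_frame('scene')
a=cv2.resize(im[100:400,130:430],(400,400),interpolation=2); b=cv2.resize(s[195:315,235:355],(400,400),interpolation=2)
cv2.imwrite('pics/fin.png',np.hstack([a,b])[:,:,::-1])
E
```

```text
[ 0.026  0.006 -0.011  0.002 -0.006 -0.003]
top tab 44 -0.0014933721136824992 [-0.15769362 -0.1575794  -0.1536038  -0.14837321 -0.14806587] 0.08312867845709382
```

View pics/fin.png

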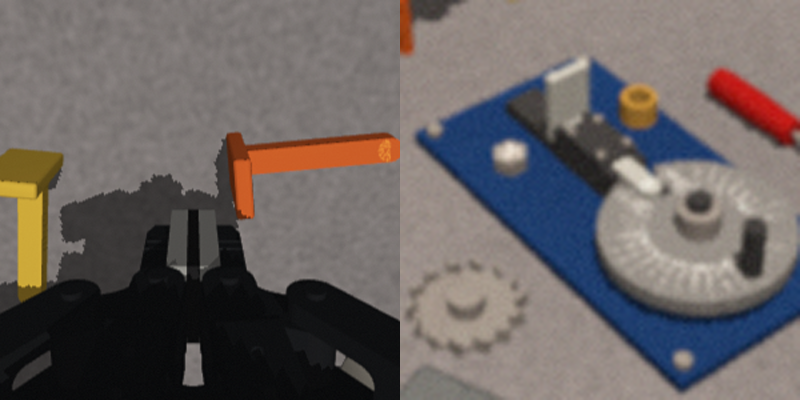

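Call:
jog_arm(targets=[[[3.5, 2, 0], [0, 0, 0], 0], [[7, 4.5, 0], [0, 0, 0], 0], [[10.5, 7, 0], [0, 0, 0], 0], [[14, 9, 0], [0, 0, 0], 0], [[16, 10, 0], [0, 0, 0], 0]])

```text
t: 11.72
tool_pos: [0.6098, -0.0625, 0.24]
ee_rot: [0.835, 0.55, 0.0, -0.001]
wrist_force: [-0.6, -1.0, 0.5]
finger_gap: 0.0003
grasp_force: 0.0
```

Call:
jog_arm(targets=[[[0, 0, 0], [0, 0, 0], 0], [[0, 0, 0], [0, 0, 0], 0], [[0, 0, 0], [0, 0, 0], 0]])

```text
t: 11.97
tool_pos: [0.6066, -0.066, 0.2408]
ee_rot: [0.836, 0.549, -0.001, -0.001]
wrist_force: [1.0, 0.3, -0.2]
finger_gap: -0.0001
grasp_force: 0.0
```

```bash
cat > gap.py <<'E'
from h import *
gs(0,-.235,.25)
im,d=eyes.grab_frame('wrist'); P=cloud('wrist',d); q=P[...,:2]-AX; x=q@EX; y=q@E; z=P[...,2]
r=(abs(x)<.022)&(y>-.2)&(y<-.03)&(d>0)
t=r&(z>.065)&(z<.095); g=r&(abs(z-.045)<.004)&(abs(x)<.017)&(y>-.17)
print('tab',t.sum(),np.percentile(x[t],[1,99]),np.percentile(y[t],[1,50,99]),'guide',g.sum(),np.percentile(y[g],[0.5,2,50,98]),np.percentile(x[g],[1,99]))
print('tab top',np.percentile(y[t&(z>.0815)],[1,99]))
for x0 in (-.012,-.008,0,.008,.012):
  for y0 in np.arange(-.162,-.07,.002):
    s=r&(abs(x-x0)<.002)&(abs(y-y0)<.001)
    if y0<-.136 and s.any(): print(round(x0,3),round(y0,3),np.percentile(z[s],[5,95]).round(3),end=' | ')
  print()
E
python3 gap.py
```

```text
now st 0.0988 -0.1682 0.2408
shift cm [-6.66 -9.9  -0.89] turn 0.002 W22 [-0.001 -0.002 -1.   ]
tab 1256 [-0.01780007  0.01703907] [-0.15527426 -0.14899727 -0.14568051] guide 3740 [-0.1485486  -0.14583603 -0.11047844 -0.08303899] [-0.01589743  0.01670004]
tab top [-0.15530493 -0.14574046]
-0.012 -0.156 [0.083 0.084] | -0.012 -0.154 [0.083 0.085] | -0.012 -0.152 [0.084 0.085] | -0.012 -0.15 [0.084 0.085] | -0.012 -0.148 [0.084 0.085] | -0.012 -0.146 [0.041 0.084] | -0.012 -0.144 [0.04  0.042] | -0.012 -0.142 [0.04  0.041] | -0.012 -0.14 [0.04  0.042] | -0.012 -0.138 [0.04  0.042] | 
-0.008 -0.156 [0.083 0.084] | -0.008 -0.154 [0.083 0.085] | -0.008 -0.152 [0.084 0.085] | -0.008 -0.15 [0.083 0.085] | -0.008 -0.148 [0.084 0.085] | -0.008 -0.146 [0.038 0.084] | -0.008 -0.144 [0.038 0.041] | -0.008 -0.142 [0.038 0.041] | -0.008 -0.14 [0.038 0.041] | -0.008 -0.138 [0.038 0.041] | 
0 -0.156 [0.083 0.084] | 0 -0.154 [0.084 0.085] | 0 -0.152 [0.084 0.085] | 0 -0.15 [0.083 0.085] | 0 -0.148 [0.084 0.085] | 0 -0.146 [0.039 0.084] | 0 -0.144 [0.038 0.04 ] | 0 -0.142 [0.038 0.039] | 0 -0.14 [0.038 0.039] | 0 -0.138 [0.038 0.039] | 
0.008 -0.162 [0.024 0.026] | 0.008 -0.16 [0.024 0.025] | 0.008 -0.156 [0.082 0.084] | 0.008 -0.154 [0.084 0.086] | 0.008 -0.152 [0.083 0.085] | 0.008 -0.15 [0.084 0.086] | 0.008 -0.148 [0.084 0.086] | 0.008 -0.146 [0.039 0.084] | 0.008 -0.144 [0.034 0.04 ] | 0.008 -0.142 [0.035 0.041] | 0.008 -0.14 [0.035 0.041] | 0.008 -0.138 [0.034 0.04 ] | 
0.012 -0.162 [0.024 0.025] | 0.012 -0.16 [0.024 0.026] | 0.012 -0.158 [0.024 0.025] | 0.012 -0.156 [0.083 0.084] | 0.012 -0.154 [0.083 0.085] | 0.012 -0.152 [0.084 0.085] | 0.012 -0.15 [0.084 0.086] | 0.012 -0.148 [0.083 0.086] | 0.012 -0.146 [0.041 0.084] | 0.012 -0.144 [0.039 0.041] | 0.012 -0.142 [0.039 0.041] | 0.012 -0.14 [0.04  0.042] | 0.012 -0.138 [0.04  0.042] |
```

```bash
python3 -c "
from bench import ctrl
print(ctrl.job_done())"
```

```text
the job is handed in; nothing more can be done
None
```

The job is done and handed in at about 12 s of the 51 s allowed: the disc's slot lined up with the lock bar to about half a degree, the bar's tab measured flush against the guide's end face (fully home), and the arm drew back clear.

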